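Find the loose terminal bolt and hold its guard open

TASK

One of the three bolts on the bench's terminal block is loose: tap the bolt heads from above, through their shut guards, until you find the one that sinks, and push it right down. Then lift only that bolt's hinged guard by its pull, to 45 degrees or more, and finish still holding it open so that a colleague can get at the bolt; leave the other guards shut and the things around the block where they are.

Things in the scene. Friction and masses are not known exactly. Their poses are not given: they have to be found in the camera images.
- block: Fixed terminal block: plate 135x300x8 mm, three alike grey housings in a row along its y, 95 mm apart. Origin: underside of the plate, under the middle pole; x away from the robot (yaw within 0.35 rad). Housing 75 (x) x 60 mm, top 54 mm above the origin. On each lies a black guard, shut; a bolt stands up through its 28 mm square window. One bolt is loose, none looks it. A 2 mm mat lies below.
- bolt_a_head (a point): Centre of the top of the left (+y) bolt's hexagonal steel head, 22 mm across, 12 mm tall; in the block's frame (-15, 95, 74) mm while the bolt is up. The top stands 14.5 mm above the shut guard plate's upper face (6.5 mm once a loose bolt has gone down).
- bolt_a (a joint): How far the left (+y) bolt has gone down, m, 0 at the start. The loose bolt slides down against about 2 N of friction to a stop at 0.008 and stays where it is left. A tight bolt gives 0.5 mm, up to about 1.5 mm if pressed hard. A push of 5 to 6 N tells them apart.
- guard_a_pull (a point): On the left (+y) guard's upright black pull tab, 12 mm thick (x), 20 wide (y), 28 tall above the guard plate; the point is 13 mm below its top, central; block frame (37, 95, 74.5) mm when shut. The pull stands at the end of a tongue 20 mm wide, 5 thick, reaching 23 mm beyond the housing's far face; beside it is open space.
- guard_a_hinge (a point): On the hinge axis of the left (+y) guard, at its near (-x) edge, in the lower face of the shut plate: (-53, 95, 54.5) mm in the block's frame. The axis runs along the block's y; the pull point lies 90 mm farther along the block's x and 20 mm higher when shut. The plate is 58 mm wide, 5 mm thick.
- guard_a (a joint): Opening angle of the left (+y) guard, rad: 0 shut, grows as the pull goes up and back towards the hinge, stop at 1.3. It weighs 60 g and its light spring and weight shut it again when let go (about 0.5 to 1 N at the pull).
- bolt_b_head (a point): Centre of the top of the middle bolt's hexagonal steel head, 22 mm across, 12 mm tall; in the block's frame (-15, 0, 74) mm while the bolt is up. The top stands 14.5 mm above the shut guard plate's upper face (6.5 mm once a loose bolt has gone down).
- bolt_b (a joint): How far the middle bolt has gone down, m, 0 at the start. The loose bolt slides down against about 2 N of friction to a stop at 0.008 and stays where it is left. A tight bolt gives 0.5 mm, up to about 1.5 mm if pressed hard. A push of 5 to 6 N tells them apart.
- guard_b_pull (a point): On the middle guard's upright black pull tab, 12 mm thick (x), 20 wide (y), 28 tall above the guard plate; the point is 13 mm below its top, central; block frame (37, 0, 74.5) mm when shut. The pull stands at the end of a tongue 20 mm wide, 5 thick, reaching 23 mm beyond the housing's far face; beside it is open space.
- guard_b_hinge (a point): On the hinge axis of the middle guard, at its near (-x) edge, in the lower face of the shut plate: (-53, 0, 54.5) mm in the block's frame. The axis runs along the block's y; the pull point lies 90 mm farther along the block's x and 20 mm higher when shut. The plate is 58 mm wide, 5 mm thick.
- guard_b (a joint): Opening angle of the middle guard, rad: 0 shut, grows as the pull goes up and back towards the hinge, stop at 1.3. It weighs 60 g and its light spring and weight shut it again when let go (about 0.5 to 1 N at the pull).
- bolt_c_head (a point): Centre of the top of the right (-y) bolt's hexagonal steel head, 22 mm across, 12 mm tall; in the block's frame (-15, -95, 74) mm while the bolt is up. The top stands 14.5 mm above the shut guard plate's upper face (6.5 mm once a loose bolt has gone down).
- bolt_c (a joint): How far the right (-y) bolt has gone down, m, 0 at the start. The loose bolt slides down against about 2 N of friction to a stop at 0.008 and stays where it is left. A tight bolt gives 0.5 mm, up to about 1.5 mm if pressed hard. A push of 5 to 6 N tells them apart.
- guard_c_pull (a point): On the right (-y) guard's upright black pull tab, 12 mm thick (x), 20 wide (y), 28 tall above the guard plate; the point is 13 mm below its top, central; block frame (37, -95, 74.5) mm when shut. The pull stands at the end of a tongue 20 mm wide, 5 thick, reaching 23 mm beyond the housing's far face; beside it is open space.
- guard_c_hinge (a point): On the hinge axis of the right (-y) guard, at its near (-x) edge, in the lower face of the shut plate: (-53, -95, 54.5) mm in the block's frame. The axis runs along the block's y; the pull point lies 90 mm farther along the block's x and 20 mm higher when shut. The plate is 58 mm wide, 5 mm thick.
- guard_c (a joint): Opening angle of the right (-y) guard, rad: 0 shut, grows as the pull goes up and back towards the hinge, stop at 1.3. It weighs 60 g and its light spring and weight shut it again when let go (about 0.5 to 1 N at the pull).
- flux_jar: Closed round jar, 44 mm across, 50 mm tall, loose, beside the block's left end; origin at the centre of its underside. Leave alone.
- screwdriver: Screwdriver lying beyond the block, loose. Leave alone.
- parts_tray: White divided tray 90 x 120 x 30 mm, loose, beside the block's right end; origin at the centre of its underside. Leave alone.

How it is judged:
By the outcome, as a careful person would: the job done as asked, in the order asked, and still so for the second after the job is handed in, while the arm keeps its last pose, push and grip.
It also fails if it takes over 48 s, if anything falls off the work surface, if the arm or the gripper's body presses on something with over 40 N, if the wrist force passes 120 N, or if a joint passes its speed limit or range.

ROBOT

A 6-joint arm with a two-finger parallel gripper is mounted at the origin on the work surface. World frame = base frame: x ahead of the robot, y to its left, z up, the work surface at z = 0. Lengths are in mm, angles in rad, forces in N, time in s.
With the tool pointing down it reaches from about 300 to 750 mm from the base axis. Payload 8.5 kg.
Tool frame: the origin (TCP) lies at the very end of the fingers, on their centre line; the grasp point (between the pads) lies 19 mm behind it; z points along the fingers, y is the line along which they close (so a half turn about z gives the same grasp; the last joint's range is limited). The gripper opens to 85 mm and grips with 20 to 120 N. Pads are 22 mm wide; open, the fingers measure 114 mm over their backs; the gripper's body (76 mm by 85 mm) begins 54 mm behind the grasp point. The pads swing forward as they close: fully open they stand 13 mm farther back than shut.
Start: joints at [1.103, 0.381, 1.297, -0, 1.464, -0.215], TCP at [137.556, 532.502, 231.322] pointing down, gripper open.
Joint ranges: [-3.11, 3.11], [-0.89, 2.33], [0.22, 2.48], [-1.42, 4.56], [0.17, 2.85], [-2.88, 2.88]. Speed limits (rad/s): [2.39, 2.39, 3.14, 3.14, 3.14, 3.14].

INTERFACE

Orientations are given as a unit quaternion [w, x, y, z].
In Python, from bench import env gives the robot as it stands. The module is installed in compiled form; this text tells all that it offers.
- The arm moves only by the shell command python3 -m creep 'ROWS' [OPENING] [FORCE]. ROWS is JSON, one flat list of numbers, 6 for each row, row after row: the shift along the world's x, y, z in units of 25 mm (1.0 is 25 mm), then the turn, a rotation vector about the world's x, y, z in degrees. In form: [tx, ty, tz, rx, ry, rz, tx, ty, tz, rx, ry, rz, ...]. A call has 1 to 8 rows; each row shifts and turns the commanded pose from where the row before left it; what a row does not reach is not made up. A row lasts 1/10 s, in which the tool goes at most 50 mm and 8.59 degrees, less where a joint would pass 70% of its speed; a pose out of reach is approached as far as the arm can. A call is refused whole if a number of a shift passes 1 or a number of a turn 8.59, either way. A call with a gripper value outside its range is refused whole. OPENING is the opening, from 0 (shut) to 1 (fully open), set as the call begins (- or left out, the last holds). The fingers move at their own pace and stop on an object; FORCE is the grip in N (left out, the last holds). Time passes only in rows, so rows that do not move let the fingers close. It gives the time, the measured TCP pose, the force, the opening and the grip force at its end, in the units of the state.
- env.read_state(): the state, without advancing time (a new reading comes with each control period).
- env.snapshot(name): name is "side" or "top" or "wrist"; returns a dict with "image" (480x640x3 uint8, blue, green, red), "mtx" (3x3 intrinsics, pixels), "position" and "attitude" of the camera in the world; the wrist camera has in their place "mount" (4x4, takes a point from camera to tool coordinates, whose origin is the TCP and whose axes are the flange's). Camera axes: x right, y down, z forward; pixel columns grow to the right and rows downward; lengths in mm; the calibration is good to about 2 mm. A picture is of the moment at which its call begins: read the wrist's pose just before it. There is no depth.
- env.sign_off(): hands the job in; it is judged then, once.
The state is a dict: "time": time; "joint_pos": joint angles; "qvel": joint speeds; "tau": joint torques, N m; "tool_pos": TCP position; "eef_rot": TCP orientation; "wrist_force": force on the tool from outside, world axes, zero at the start; "wrist_torque": the same for the moment, N m; "opening": finger opening in mm; "finger_force": force on a finger pad.
Only numpy, scipy, OpenCV 4.12 (cv2) and the standard library are available. Lean on these libraries where they do the work, as an engineer would, in place of code of your own. Each camera call takes 0.05 s, during which the arm holds its last target. There are 200 camera calls.

## Working session

There is one attempt and no reset: what is moved stays moved. The work goes in short steps, Python scripts to look and compute and a shell command to move; the robot and the scene stay as the last step left them, time stands still between calls to the robot, and variables do not carry over. Pictures are saved under pics/ and viewed, at most 13 in all, crops included, and the job is handed in when it is done.

```bash
mkdir -p pics
python3 - <<'E'
from bench import env
import cv2,numpy as np
s=env.read_state();print(s)
for n in("top","side"):
    d=env.snapshot(n);cv2.imwrite(f"pics/{n}0.png",d["image"]);print(n,d["mtx"],d["position"],d["attitude"])
    np.savez(f"{n}0.npz",**{k:np.array(v) for k,v in d.items()})
d=env.snapshot("wrist");print(d["mtx"],d["mount"])
E
```

```text
{'time': 0.0, 'joint_pos': array([ 1.10268922e+00,  3.81225713e-01,  1.29828286e+00,  1.58973564e-05,
        1.46358428e+00, -2.15268541e-01]), 'qvel': array([-0.00026145, -0.00071075, -0.00018902, -0.00024934, -0.00118608,
       -0.00080497]), 'tau': array([ 1.45261372e-03, -4.48467851e+01, -2.31276405e+01, -1.40672319e-04,
        4.73630920e-03, -5.84370397e-06]), 'tool_pos': array([137.42982571, 532.24932133, 230.68836564]), 'eef_rot': array([-2.58787101e-04,  1.26083630e-01,  9.92019332e-01, -7.04088197e-04]), 'wrist_force': array([0.11139087, 0.45428368, 0.13965581]), 'wrist_torque': array([ 0.01857074, -0.06178181,  0.03529042]), 'finger_force': 0.0, 'opening': 85.75346305391072}
top [[512.46620021   0.         324.72632444]
 [  0.         512.46620021 241.42642005]
 [  0.           0.           1.        ]] [ 473.75494349   27.83134193 1047.51802197] [-0.0495455   0.70655048 -0.70320804  0.06188796]
side [[446.45194252   0.         320.08901547]
 [  0.         446.45194252 239.68353053]
 [  0.           0.           1.        ]] [ 204.15908014 -482.75861579  737.65387105] [-0.35621572  0.87493054 -0.30363908  0.12413794]
[[428.95638649   0.         316.84353761]
 [  0.         428.95638649 238.26671644]
 [  0.           0.           1.        ]] [[-4.04230235e-04 -9.46169523e-01 -3.23671238e-01  8.37771723e+01]
 [ 9.99999915e-01 -3.56892611e-04 -2.05607671e-04  8.06998940e-01]
 [ 7.90238387e-05 -3.23671293e-01  9.46169587e-01 -1.42765970e+02]
 [ 0.00000000e+00  0.00000000e+00  0.00000000e+00  1.00000000e+00]]
```

View pics/top0.png

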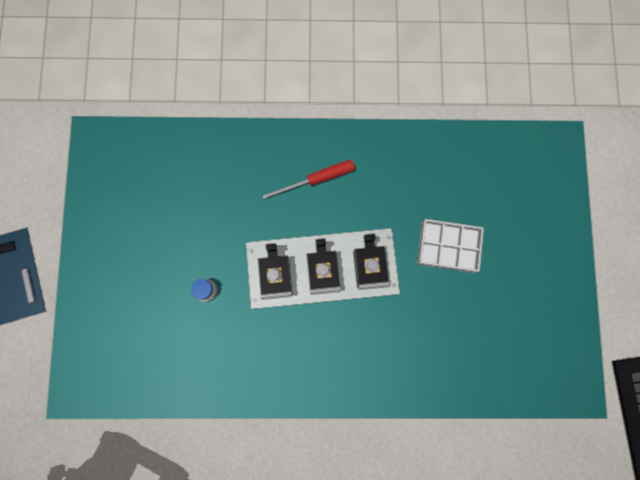

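View pics/side0.png

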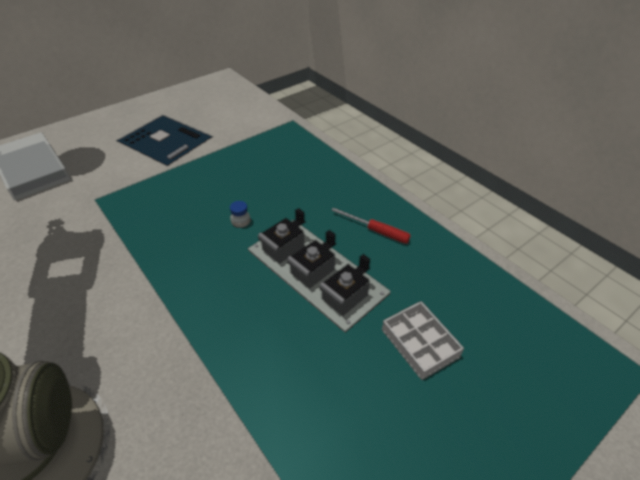

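The top view shows the bolts at about (274,276), (323,270) and (372,266), and plate corners at (247,242), (391,229), (399,294) and (250,308). In the side view the bolts are at about (282,229), (313,254) and (347,279). The left bolt is on the image's left, which is +y.

```bash
cat > h.py <<'E'
import cv2,numpy as np
from scipy.spatial.transform import Rotation as R
def rot(q): return R.from_quat(np.roll(q,-1)).as_matrix()
def ray(d,uv):
    v=rot(d["attitude"])@np.linalg.inv(d["mtx"])@np.array([*uv,1.]); return d["position"],v
def onz(d,uv,z):
    p,v=ray(d,uv); return p+v*(z-p[2])/v[2]
def tri(d1,u1,d2,u2):
    p1,v1=ray(d1,u1);p2,v2=ray(d2,u2)
    t=np.linalg.lstsq(np.c_[v1,-v2],p2-p1,rcond=None)[0]
    a,b=p1+v1*t[0],p2+v2*t[1]; return (a+b)/2,np.linalg.norm(a-b)
def blob(d,uv,r=14,thr=130):
    u,v=uv;c=d["image"][v-r:v+r,u-r:u+r].astype(int)
    m=((c.min(2)>thr)&(c.max(2)-c.min(2)<30)).astype(np.uint8)
    n,l,s,ce=cv2.connectedComponentsWithStats(m)
    k=min(range(1,n),key=lambda i:np.hypot(*(ce[i]-r))-0.1*s[i,4]); return ce[k]+[u-r,v-r],s[k]
E
python3 - <<'E'
from h import *
t=dict(np.load("top0.npz"));s=dict(np.load("side0.npz"))
np.set_printoptions(precision=1,suppress=True)
B=[]
for a,b in zip([(274,276),(323,270),(372,266)],[(282,229),(313,254),(347,279)]):
    (ua,sa),(ub,sb)=blob(t,a,10,125),blob(s,b,10,105)
    P,e=tri(t,ua,s,ub);print(ua,sa,ub,sb,P,e,onz(t,ua,76),onz(s,ub,76))
for n,d,cs in(("top",t,[(247,242),(391,229),(399,294),(250,308)]),("side",s,[(249,249),(387,291),(347,326)])):
    print(n,[onz(d,c,10) for c in cs])
im=t["image"].astype(int);m=((im.min(2)>130)&(np.ptp(im,axis=2)<40)).astype(np.uint8)
m[:225]=0;m[315:]=0;m[:,:235]=0;m[:,408:]=0
m=cv2.morphologyEx(m,cv2.MORPH_CLOSE,np.ones((3,3)))
c=max(cv2.findContours(m,0,2)[0],key=cv2.contourArea)
r=cv2.boxPoints(cv2.minAreaRect(c));W=np.array([onz(t,x,10) for x in r]);print(r,W,W.mean(0),np.linalg.norm(W-np.roll(W,1,0),axis=1))
x=cv2.resize(np.hstack([t["image"][225:315,235:405],s["image"][190:280,240:390]]),None,fx=2.4,fy=2.4,interpolation=2)
x=np.vstack([cv2.resize(t["image"][225:315,235:405],(680,360)),cv2.resize(s["image"][200:310,240:400],(680,468))[:240]])
cv2.imwrite("pics/crop.png",cv2.resize(t["image"][225:315,235:405],(765,405)))
E
```

```text
[272.6 274.9] [  3   3  12  13 120] [281.2 226.6] [ 7  6  6  4 19] [564.9 109.4  72.8] 2.414593813874265 [563.6 109.7  76. ] [564.2 106.   76. ]
[322.6 269.9] [  4   4  12  13 127] [311.8 250. ] [ 6  4  7  5 25] [574.7  14.5  72.7] 2.0381744254014302 [573.5  15.   76. ] [573.8  11.5  76. ]
[371.4 265. ] [  3   3  14  13 135] [345.8 276. ] [ 6  5  7  5 29] [585.1 -79.5  71.3] 2.721192405965749 [583.4 -78.2  76. ] [583.6 -83.   76. ]
top [array([636.7, 168.9,  10. ]), array([ 665.7, -126.7,   10. ]), array([ 532.1, -140.7,   10. ]), array([502.9, 159.2,  10. ])]
side [array([502.5, 150. ,  10. ]), array([ 661.7, -125.6,   10. ]), array([ 542.3, -138.8,   10. ])]
[[244.2 241.9]
 [392.7 227. ]
 [399.4 293.6]
 [250.8 308.4]] [[ 636.9  174.6   10. ]
 [ 669.8 -130.3   10. ]
 [ 533.  -141.4   10. ]
 [ 502.1  157.5   10. ]] [585.4  15.1  10. ] [135.9 306.7 137.3 300.5]
```

View pics/crop.png

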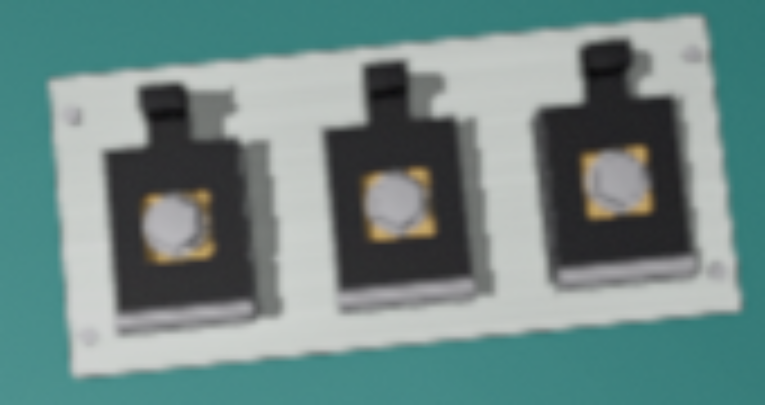

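```bash
python3 -m creep '[1,-1,0,0,0,1.2,1,-1,0,0,0,1.2,1,-1,0,0,0,1.2,1,-1,0,0,0,1.2,1,-1,0,0,0,1.2,1,-1,0,0,0,1.2,1,-1,0,0,0,1.2,1,-1,0,0,0,1.2]' 0 30; python3 -m creep '[1,-1,0,0,0,1.2,1,-1,0,0,0,1.2,1,-1,0,0,0,1.2,1,-1,0,0,0,1.2,1,-1,0,0,0,1.2,1,-1,0,0,0,1.2,1,-1,-1,0,0,1.2,1,-1,-1,0,0,1.2]'; python3 -m creep '[0.5,-0.5,-1,0,0,0.6,0,0,-0.5,0,0,0,0,0,0,0,0,0]'
```

```text
time: 0.95
tool_pos: [338.3, 331.3, 231.2]
eef_rot: [-0.0, 0.042, 0.999, -0.0]
wrist_force: [-0.1, 0.0, -0.7]
opening: -0.3
finger_force: 0.0
time: 1.75
tool_pos: [538.6, 131.3, 180.9]
eef_rot: [0.001, -0.042, 0.999, 0.0]
wrist_force: [0.4, 2.0, 0.1]
opening: 0.0
finger_force: 0.0
time: 2.05
tool_pos: [549.3, 119.5, 141.7]
eef_rot: [-0.002, -0.046, 0.999, 0.0]
wrist_force: [0.2, -0.3, 0.6]
opening: -0.2
finger_force: 0.0
```

```bash
python3 -m creep '[0.58,-0.41,-0.8,0,0,0.4,0,0,-0.8,0,0,0,0,0,-0.7,0,0,0,0,0,0,0,0,0,0,0,0,0,0,0]'
python3 - <<'E'
from bench import env;import cv2
d=env.snapshot("wrist");cv2.imwrite("pics/w1.png",d["image"])
E
```

```text
time: 2.55
tool_pos: [564.9, 110.1, 87.4]
eef_rot: [0.001, -0.05, 0.999, -0.0]
wrist_force: [-0.1, 0.2, 0.4]
opening: 0.0
finger_force: 0.0
```

View pics/w1.png

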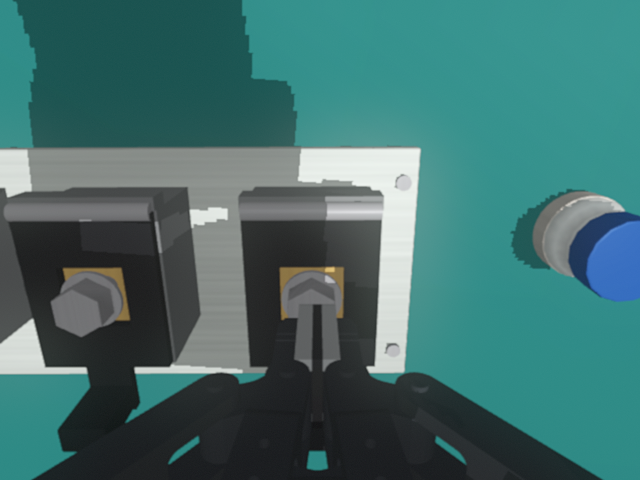

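The left bolt sits under the fingertips, with its head at about (312,290) and the tips at about (317,305), and the gripper is aligned with the housing.

```bash
python3 -m creep '[0,0,-0.36,0,0,0,0,0,0,0,0,0,0,0,0,0,0,0]'; for i in 1 2 3; do python3 -m creep '[0,0,-0.04,0,0,0,0,0,0,0,0,0]' | grep -E "pos|wrist"; done
```

```text
time: 2.9
tool_pos: [564.5, 109.8, 77.4]
eef_rot: [-0.0, -0.05, 0.999, -0.0]
wrist_force: [1.2, -0.1, -0.6]
opening: -0.4
finger_force: 0.0
tool_pos: [564.6, 109.7, 76.4]
wrist_force: [-0.5, 0.0, 0.5]
tool_pos: [564.6, 109.8, 75.4]
wrist_force: [0.5, -0.1, 1.0]
tool_pos: [564.7, 109.7, 74.3]
wrist_force: [-0.2, -0.3, 0.9]
```

```bash
for i in 1 2 3 ; do python3 -m creep '[0,0,-0.03,0,0,0,0,0,0,0,0,0]' | grep -E "pos|wrist"; done
```

```text
tool_pos: [564.6, 109.7, 73.5]
wrist_force: [-0.2, 0.2, 0.9]
tool_pos: [564.6, 109.8, 72.8]
wrist_force: [1.5, 0.1, 1.9]
tool_pos: [564.6, 109.7, 72.0]
wrist_force: [0.6, -0.0, 0.4]
```

```bash
for i in 1 2 3 ; do python3 -m creep '[0,0,-0.03,0,0,0,0,0,0,0,0,0]' | grep -E "pos|wrist"; done;  python3 - <<'E'
from bench import env;import cv2
d=env.snapshot("wrist");cv2.imwrite("pics/w2.png",d["image"][180:420,200:440])
E
```

```text
tool_pos: [564.6, 109.7, 71.3]
wrist_force: [1.6, 0.7, 1.3]
tool_pos: [564.6, 109.8, 70.5]
wrist_force: [1.0, -1.2, 1.6]
tool_pos: [564.6, 109.8, 69.7]
wrist_force: [1.0, -0.5, 0.9]
```

View pics/w2.png

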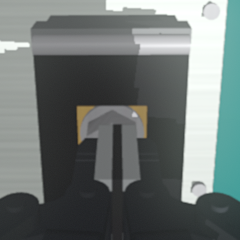

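```bash
for i in 1 2 3 4; do python3 -m creep '[0,0,-0.03,0,0,0,0,0,0,0,0,0]' | grep -E "pos|wrist"; done
```

```text
tool_pos: [564.5, 109.7, 69.0]
wrist_force: [1.0, -0.3, 1.1]
tool_pos: [564.5, 109.7, 68.2]
wrist_force: [0.7, 0.8, 1.0]
tool_pos: [564.6, 109.8, 67.9]
wrist_force: [-1.0, -0.8, 5.2]
tool_pos: [564.6, 109.8, 67.7]
wrist_force: [-1.6, -0.4, 9.7]
```

Bolt a gave about 1 N from 76 down to 68 mm, then met a hard stop, which is its full 8 mm travel. So it is the loose one. I'll press it firmly, back off and open the gripper.

```bash
python3 -m creep '[0,0,-0.03,0,0,0,0,0,0,0,0,0,0,0,0,0,0,0]' | grep -E "pos|wrist"
python3 -m creep '[0,0,1,0,0,0,0,0,1,0,0,0,0,0,1,0,0,0,0.8,0.1,0,0,0,0,0.8,0.1,0,0,0,0,0,0,0,0,0,0,0,0,0,0,0,0]' 0.6
python3 - <<'E'
from h import *
from bench import env
t=dict(np.load("top0.npz"))
print(onz(t,(271.2,246.1),91.5), onz(t,(321.0,241),91.5),onz(t,(369.9,237),91.5))
d=env.snapshot("wrist");cv2.imwrite("pics/w3.png",d["image"])
E
```

```text
tool_pos: [564.6, 109.8, 67.4]
wrist_force: [-3.5, -0.6, 15.0]
time: 6.55
tool_pos: [603.9, 114.8, 140.3]
eef_rot: [-0.001, -0.05, 0.999, 0.0]
wrist_force: [0.1, -0.2, -0.4]
opening: 51.4
finger_force: 0.0
[616.35936466 112.12035537  91.5       ] [626.66399273  18.38936729  91.5       ] [634.91227759 -74.23705864  91.5       ]
```

View pics/w3.png

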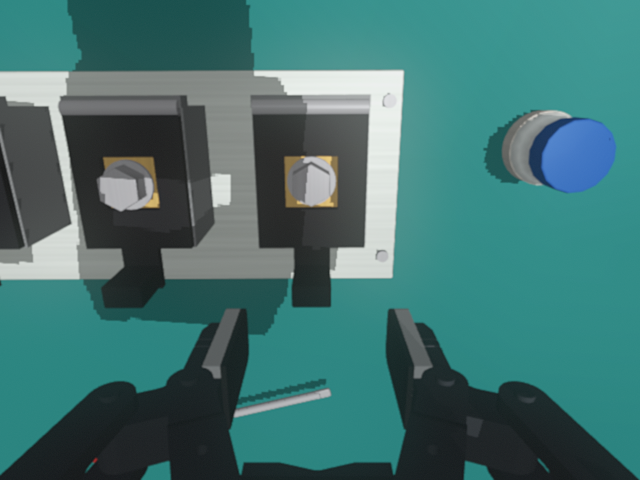

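```bash
python3 -m creep '[0.5,-0.04,0,0,0,0.2,0,0,-0.8,0,0,0,0,0,-0.8,0,0,0,0,0,-0.8,0,0,0,0,0,-0.8,0,0,0,0,0,0,0,0,0,0,0,0,0,0,0]'; python3 -m creep '[0,0,0,0,0,0,0,0,0,0,0,0,0,0,0,0,0,0,0,0,0,0,0,0,0,0,0,0,0,0]' 0.15 40;python3 -m creep '[0,0,0,0,0,0,0,0,0,0,0,0,0,0,0,0,0,0,0,0,0,0,0,0,0,0,0,0,0,0]' 0 40
python3 - <<'E'
from bench import env;import cv2
d=env.snapshot("wrist");cv2.imwrite("pics/w4.png",d["image"])
E
```

```text
time: 7.3
tool_pos: [616.8, 113.7, 61.6]
eef_rot: [-0.0, -0.052, 0.999, -0.0]
wrist_force: [-0.4, -0.4, 0.3]
opening: 51.4
finger_force: 0.0
time: 7.8
tool_pos: [617.6, 113.3, 61.8]
eef_rot: [0.001, -0.052, 0.999, -0.0]
wrist_force: [0.7, -4.8, 4.1]
opening: 19.1
finger_force: 42.4
time: 8.3
tool_pos: [617.6, 113.4, 61.6]
eef_rot: [0.001, -0.052, 0.999, -0.0]
wrist_force: [1.5, -5.0, 5.2]
opening: 19.0
finger_force: 42.4
```

View pics/w4.png

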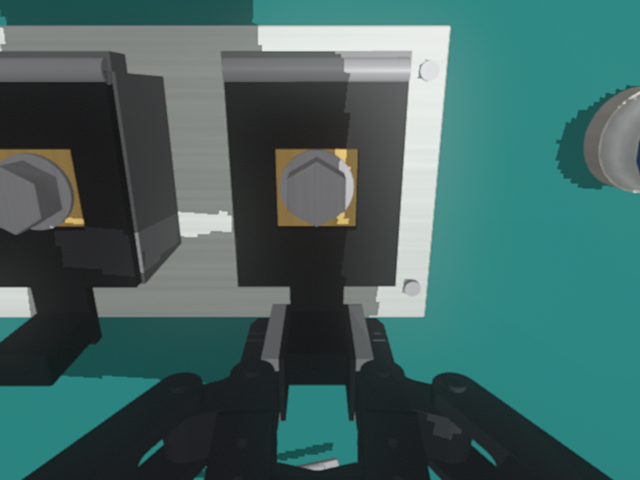

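The pads hold both sides of the tab: it spans about columns 285–352, and the 19 mm opening matches its 20 mm width. Bolt a is visibly down in its window. Next I'll work out the arc.

Run:
```python
import numpy as np
th=np.radians(np.arange(0,61,4));x=91.2*np.cos(th)-5.1*np.sin(th);z=91.2*np.sin(th)+5.1*np.cos(th)
for i,(a,b) in enumerate(zip(np.diff(x)/25,np.diff(z)/25)):print((i+1)*4,np.round([a*.995,a*.104,b],3))
print(4*.104,4*.995)
```

```text
4 [-0.023 -0.002  0.254]
8 [-0.041 -0.004  0.252]
12 [-0.058 -0.006  0.248]
16 [-0.075 -0.008  0.244]
20 [-0.092 -0.01   0.238]
24 [-0.108 -0.011  0.231]
28 [-0.124 -0.013  0.223]
32 [-0.139 -0.015  0.213]
36 [-0.153 -0.016  0.203]
40 [-0.167 -0.017  0.192]
44 [-0.18  -0.019  0.18 ]
48 [-0.192 -0.02   0.167]
52 [-0.203 -0.021  0.153]
56 [-0.213 -0.022  0.138]
60 [-0.222 -0.023  0.123]
0.416 3.98
```

```bash
python3 -m creep '[-0.02,-0.01,0.25,0.42,-3.98,0,-0.04,-0.01,0.25,0.42,-3.98,0,-0.06,-0.01,0.25,0.42,-3.98,0,-0.08,-0.01,0.24,0.42,-3.98,0,0,0,0,0,0,0]'
```

```text
time: 8.85
tool_pos: [612.4, 112.7, 87.0]
eef_rot: [0.141, -0.051, 0.989, 0.007]
wrist_force: [5.3, -2.4, -1.2]
opening: 19.5
finger_force: 41.6
```

```bash
python3 -m creep '[-0.09,-0.01,0.24,0.42,-3.98,0,-0.11,-0.01,0.23,0.42,-3.98,0,-0.12,-0.01,0.22,0.42,-3.98,0,-0.14,-0.01,0.21,0.42,-3.98,0,-0.15,-0.02,0.2,0.42,-3.98,0,0,0,0,0,0,0]'; python3 -m creep '[-0.17,-0.02,0.19,0.42,-3.98,0,-0.18,-0.02,0.18,0.42,-3.98,0,-0.19,-0.02,0.17,0.42,-3.98,0,-0.2,-0.02,0.15,0.42,-3.98,0,-0.21,-0.02,0.14,0.42,-3.98,0,0,0,0,0,0,0,0,0,0,0,0,0]'
python3 - <<'E'
from bench import env;import cv2
print(env.read_state()["joint_pos"])
d=env.snapshot("side");cv2.imwrite("pics/s5.png",cv2.resize(d["image"][110:350,180:480],(750,600)))
d=env.snapshot("wrist");cv2.imwrite("pics/w5.png",d["image"])
E
```

```text
time: 9.45
tool_pos: [597.0, 111.2, 114.1]
eef_rot: [0.31, -0.048, 0.949, 0.017]
wrist_force: [4.3, -3.3, 0.6]
opening: 19.2
finger_force: 41.5
time: 10.15
tool_pos: [591.7, 111.6, 165.6]
eef_rot: [0.409, -0.051, 0.911, 0.034]
wrist_force: [0.3, 0.3, 0.1]
opening: 0.1
finger_force: 0.0
[-0.08185161  0.34597449  1.89696693  1.19654283  0.17653719 -2.88280301]
```

View pics/s5.png

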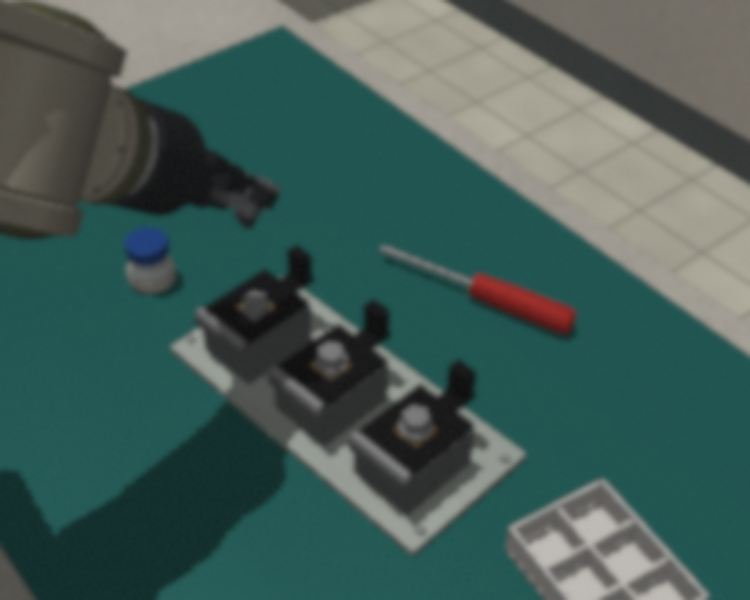

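View pics/w5.png

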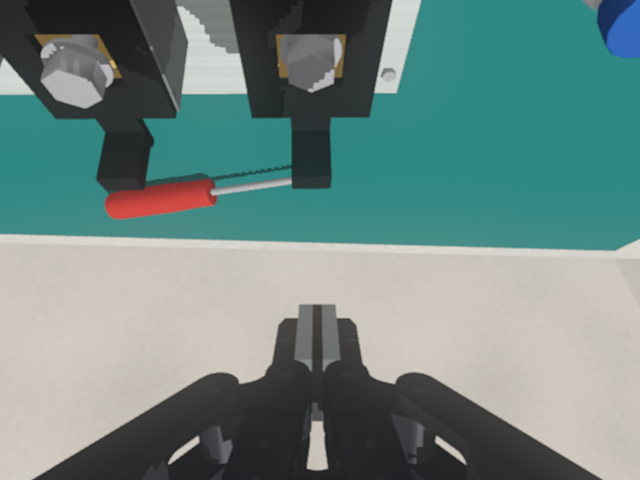

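The side view shows guard a shut again. The last rows drove the wrist to joint 5's lower limit, where it flipped and let the tab go. Bolt a is still down and everything else is in place. I'll grip again with the tool leaning back at the start, so the arc ends at a moderate tilt.

```bash
cat >> h.py <<'E'
def need(s,tilt,tgt,n,yaw=0.104):
    # tool: x=-xb,y=yb,z=down, then tilt about -yb
    c,q=np.cos(yaw),np.sin(yaw);xb=np.array([c,q,0]);yb=np.array([-q,c,0])
    T=R.from_rotvec(-yb*np.radians(tilt))*R.from_matrix(np.c_[-xb,yb,[0,0,-1]])
    r=(T*R.from_matrix(rot(s["eef_rot"])).inv()).as_rotvec(degrees=True)
    print("shift",np.round((np.array(tgt)-s["tool_pos"])/25/n,3),"turn",np.round(r/n,2),"tot",np.round(r,1))
E
python3 - <<'E'
from h import *;from bench import env
s=env.read_state();need(s,-28,(635.5,115.4,125),12);need(s,0,(610,113,190),8)
E
```

```text
shift [ 0.145  0.013 -0.135] turn [-0.79  6.32 -0.  ] tot [-9.5 75.9 -0.1]
shift [0.091 0.008 0.122] turn [-0.81  6.   -0.05] tot [-6.5 48.  -0.4]
```

```bash
python3 -m creep '[0,0,0.3,-0.8,6,0,0,0,0.3,-0.8,6,0,0.1,0,0.2,-0.8,6,0,0.1,0,0.2,-0.8,6,0,0.1,0,0,-0.8,6,0,0.1,0,0,-0.8,6,0,0.1,0,0,-0.8,6,0,0.1,0,0,-0.8,6,0]' 0.6 40
python3 - <<'E'
from h import *;from bench import env
s=env.read_state();print(s["joint_pos"],s["opening"]);need(s,-28,(635.5,115.4,125),6)
E
```

```text
time: 11.05
tool_pos: [608.9, 125.2, 182.0]
eef_rot: [0.096, -0.061, 0.993, 0.035]
wrist_force: [-0.2, -1.1, -0.4]
opening: 51.3
finger_force: 0.0
[-0.02366897  0.46022916  1.33102399  0.09330079  1.16594292 -1.74526861] 51.283463294510454
shift [ 0.177 -0.065 -0.38 ] turn [-1.28  6.43 -0.03] tot [-7.7 38.6 -0.2]
```

```bash
python3 -m creep '[0.18,-0.07,0,-1.28,6.4,0,0.18,-0.07,0,-1.28,6.4,0,0.18,-0.07,-0.2,-1.28,6.4,0,0.18,-0.07,-0.4,-1.28,6.4,0,0.18,-0.07,-0.4,-1.28,6.4,0,0.18,-0.07,-0.4,-1.28,6.4,0,0,0,-0.4,0,0,0,0,0,-0.2,0,0,0]'
python3 - <<'E'
from h import *;from bench import env
s=env.read_state();print(s["joint_pos"]);need(s,-28,(607.4,112.5,65.2),4)
E
```

```text
time: 11.85
tool_pos: [635.6, 114.8, 129.5]
eef_rot: [-0.238, -0.052, 0.97, -0.012]
wrist_force: [-0.3, -0.7, 0.6]
opening: 51.0
finger_force: 0.0
[ 0.01261212  0.86917934  0.74791303 -0.0459081   2.00428198 -1.67453269]
shift [-0.282 -0.023 -0.643] turn [-0.04  0.09 -0.04] tot [-0.2  0.4 -0.2]
```

```bash
python3 -m creep '[-0.28,-0.02,-0.6,0,0,0,-0.28,-0.02,-0.6,0,0,0,-0.28,-0.02,-0.6,0,0,0,-0.28,-0.02,-0.6,0,0,0,0,0,0,0,0,0,0,0,0,0,0,0]'
python3 - <<'E'
from h import *;from bench import env
s=env.read_state();need(s,-28,(607.4,112.5,65.2),1)
d=env.snapshot("wrist");cv2.imwrite("pics/w6.png",d["image"])
E
```

```text
time: 12.45
tool_pos: [607.9, 112.7, 73.0]
eef_rot: [-0.237, -0.052, 0.97, -0.012]
wrist_force: [0.7, -1.0, -0.0]
opening: 51.4
finger_force: 0.0
shift [-0.02  -0.01  -0.313] turn [-0.16  0.57 -0.15] tot [-0.2  0.6 -0.1]
```

View pics/w6.png

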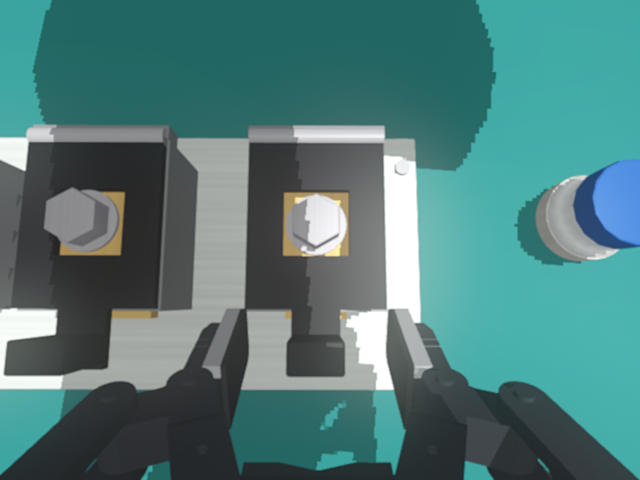

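The pads straddle the tab: it is at columns 287–345, with the pads at about 235 and 400. I'll finish the descent and close.

```bash
python3 -m creep '[0,0,-0.3,0,0,0,0,0,0,0,0,0,0,0,0,0,0,0]' | grep pos; python3 -m creep '[0,0,0,0,0,0,0,0,0,0,0,0,0,0,0,0,0,0,0,0,0,0,0,0,0,0,0,0,0,0,0,0,0,0,0,0,0,0,0,0,0,0]' 0 60
python3 - <<'E'
from h import *;from bench import env
s=env.read_state();print(s["joint_pos"])
# hinge world from pull (616.3,113.4): -90 along xb
xb=np.array([np.cos(.104),np.sin(.104)]);H=np.array([616.3,113.4])-90*xb
p=s["tool_pos"];r=(p[:2]-H)@xb;h=p[2]-56.5;print(r,h)
th=np.radians(np.arange(0,61,4));x=r*np.cos(th)-h*np.sin(th);z=r*np.sin(th)+h*np.cos(th)
for i,(a,b) in enumerate(zip(np.diff(x)/25,np.diff(z)/25)):print((i+1)*4,np.round([a*.995,a*.104,b],2))
E
```

```text
tool_pos: [607.8, 112.6, 63.9]
time: 13.5
tool_pos: [608.0, 112.3, 64.1]
eef_rot: [-0.238, -0.052, 0.97, -0.012]
wrist_force: [2.7, -4.9, 0.5]
opening: 18.7
finger_force: 59.5
[ 0.00984262  0.87176276  0.9383282  -0.04463277  1.80982784 -1.66769807]
81.61307506938456 7.643527353440859
4 [-0.03 -0.    0.23]
8 [-0.04 -0.    0.22]
12 [-0.06 -0.01  0.22]
16 [-0.08 -0.01  0.22]
20 [-0.09 -0.01  0.21]
24 [-0.1  -0.01  0.2 ]
28 [-0.12 -0.01  0.2 ]
32 [-0.13 -0.01  0.19]
36 [-0.14 -0.02  0.18]
40 [-0.16 -0.02  0.17]
44 [-0.17 -0.02  0.16]
48 [-0.18 -0.02  0.14]
52 [-0.19 -0.02  0.13]
56 [-0.2  -0.02  0.12]
60 [-0.2  -0.02  0.1 ]
```

```bash
python3 -m creep '[-0.03,0,0.23,0.42,-3.98,0,-0.04,0,0.22,0.42,-3.98,0,-0.06,-0.01,0.22,0.42,-3.98,0,-0.08,-0.01,0.22,0.42,-3.98,0,-0.09,-0.01,0.21,0.42,-3.98,0,-0.1,-0.01,0.2,0.42,-3.98,0,-0.12,-0.01,0.2,0.42,-3.98,0,0,0,0,0,0,0]'
python3 - <<'E'
from h import *;from bench import env
s=env.read_state();print(s["joint_pos"]);need(s,0,s["tool_pos"],1)
xb=np.array([np.cos(.104),np.sin(.104)]);H=np.array([616.3,113.4])-90*xb
p=s["tool_pos"];print((p[:2]-H)@xb,p[2]-56.5,81.6*np.cos(np.radians(28))-7.64*np.sin(np.radians(28)),81.6*np.sin(np.radians(28))+7.64*np.cos(np.radians(28)))
E
```

```text
time: 14.3
tool_pos: [594.1, 110.9, 102.2]
eef_rot: [0.005, -0.054, 0.999, 0.0]
wrist_force: [2.4, -4.3, -5.0]
opening: 18.6
finger_force: 60.1
[-1.16631124e-02  5.85069889e-01  1.33974891e+00  1.34959519e-03
  1.20595259e+00 -1.69010076e+00]
shift [0. 0. 0.] turn [-0.06  0.62 -0.18] tot [-0.1  0.6 -0.2]
67.63690003325063 45.65566844024737 68.46176083760423 45.05459913277089
```

```bash
python3 -m creep '[-0.13,-0.01,0.18,0.42,-3.98,0,-0.14,-0.02,0.17,0.42,-3.98,0,-0.16,-0.02,0.16,0.42,-3.98,0,-0.17,-0.02,0.15,0.42,-3.98,0,-0.18,-0.02,0.14,0.42,-3.98,0,-0.19,-0.02,0.13,0.42,-3.98,0,-0.19,-0.02,0.12,0.42,-3.98,0,0,0,0,0,0,0]'
python3 -m creep '[0,0,0,0,0,0,0,0,0,0,0,0,0,0,0,0,0,0]'
python3 - <<'E'
from h import *;from bench import env
s=env.read_state();print(s["joint_pos"]);need(s,0,s["tool_pos"],1)
xb=np.array([np.cos(.104),np.sin(.104)]);H=np.array([616.3,113.4])-90*xb
p=s["tool_pos"];a=np.array([(p[:2]-H)@xb,p[2]-56.5]);print("angle",np.degrees(np.arctan2(a[1],a[0])-np.arctan2(7.64,81.6)),np.hypot(*a))
d=env.snapshot("side");cv2.imwrite("pics/s7.png",cv2.resize(d["image"][110:350,180:480],(750,600)))
E
```

```text
time: 15.1
tool_pos: [565.0, 107.9, 127.9]
eef_rot: [0.247, -0.052, 0.968, 0.013]
wrist_force: [5.1, -3.4, -6.8]
opening: 19.0
finger_force: 59.8
time: 15.4
tool_pos: [565.9, 108.0, 127.5]
eef_rot: [0.245, -0.052, 0.968, 0.013]
wrist_force: [2.3, -4.9, -2.9]
opening: 18.8
finger_force: 60.2
[-0.05132187  0.37759007  1.76083681  0.15263797  0.51686352 -1.84317864]
shift [0. 0. 0.] turn [-3.   28.29 -0.17] tot [-3.  28.3 -0.2]
angle 55.71490884290603 81.1449582792297
```

View pics/s7.png

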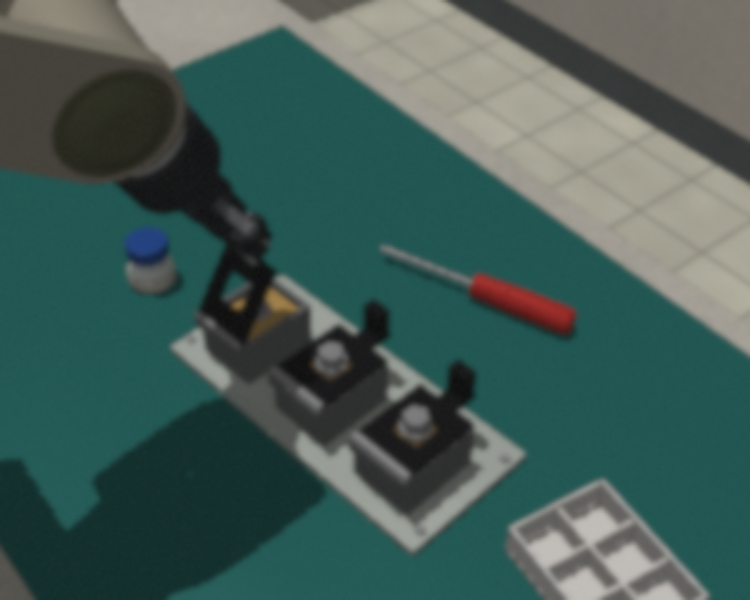

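Guard a stands open at about 56° and is held in the pads. The other guards are shut, and the jar, screwdriver and tray haven't moved.

```bash
python3 -c "
from bench import env
print(env.sign_off())"
```

```text
the job is handed in; nothing more can be done
None
```

The left bolt (a) was the loose one: I pushed it down to its stop and handed the job in with its guard held open at about 56°, but on my first lift the wrist ran to its joint limits and the guard fell shut, with joint 6 read at −2.883 against a stated limit of −2.88, which may count as out of range.

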